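Load the orbital shaker with flasks by size

TASK

Load the shaker with three conical flasks: the small one, which was left in the largest clamp, and the medium and the large one standing on the worktop beside the shaker (not the spare glassware at the back by the wall). Stand each upright in the clamp on the grey platform that is made for its size, right down on the clamp's disc. Set the flasks down without dropping or tipping them, and leave the beaker and the amber bottle that stand among them in their places.

Things in the scene. Friction and masses are not known exactly. Their poses are not given: they have to be found in the camera images.
- flask_small: the smallest of the three conical glass flasks to be loaded: clear, empty, base 51 mm across, 85 mm tall, straight upright neck 25 mm in diameter from 60 mm above its underside to the top; grasp it by the neck. It stands at the start inside the largest clamp, where it does not belong. Origin: centre of its underside; z is its upright axis. Mass 0.035 to 0.07 kg.
- flask_medium: the medium-sized of the three conical glass flasks to be loaded: clear, empty, base 67 mm across, 114 mm tall, straight upright neck 30 mm in diameter from 60 mm above its underside to the top; grasp it by the neck. It stands at the start on the worktop left of the shaker, near a beaker and an amber bottle. Origin: centre of its underside; z is its upright axis. Mass 0.06 to 0.13 kg.
- flask_large: the largest of the three conical glass flasks to be loaded: clear, empty, base 80 mm across, 135 mm tall, straight upright neck 35 mm in diameter from 60 mm above its underside to the top; grasp it by the neck. It stands at the start on the worktop left of the shaker, near a beaker and an amber bottle. Origin: centre of its underside; z is its upright axis. Mass 0.09 to 0.19 kg.
- clamp_small: the smallest of three steel flask clamps, for the smallest flask: fixed disc 4 mm thick with 8 rigid arms round it, 61 mm clear between opposite arms, upright to 22 mm, then flaring to 79 mm at the tips, 37 mm up. Origin: centre of the disc's underside, on the grey platform (256 mm across, top 55 mm above the worktop). The clamps stand 130 mm apart; their places vary.
- clamp_medium: the medium-sized of three steel flask clamps, for the medium-sized flask: fixed disc 4 mm thick with 8 rigid arms round it, 77 mm clear between opposite arms, upright to 22 mm, then flaring to 95 mm at the tips, 37 mm up. Origin: centre of the disc's underside, on the grey platform (256 mm across, top 55 mm above the worktop). The clamps stand 130 mm apart; their places vary.
- clamp_large: the largest of three steel flask clamps, for the largest flask: fixed disc 4 mm thick with 8 rigid arms round it, 90 mm clear between opposite arms, upright to 22 mm, then flaring to 108 mm at the tips, 37 mm up. Origin: centre of the disc's underside, on the grey platform (256 mm across, top 55 mm above the worktop). The clamps stand 130 mm apart; their places vary.
- beaker: a glass beaker with straight sides, 62 mm across, 80 mm tall, standing on the worktop among the flasks; not to be moved. Origin: centre of its underside.
- amber_bottle: a brown bottle with a black screw cap, 45 mm across, 101 mm tall, standing on the worktop among the flasks; not to be moved. Origin: centre of its underside.
Not all that is in view belongs to the job. What is shaped like the flask_large but turquoise or yellow is not meant.

How it is judged:
At the end, for the whole second after the job is handed in: Each flask stands upright (within 4.5 degrees), at rest, on the disc of the clamp of its own size: axis within 10 mm of the clamp's, underside 1 to 8 mm above the clamp's underside. Beaker and amber bottle are within 20 mm of where they stood (horizontal distance between flask_small and clamp_small below 0.01 m and z of flask_small in the frame of clamp_small between 0.001 and 0.008 m and angle between each of flask_small, flask_medium, flask_large's own z axis and vertical below 0.08 rad and linear speed of each of flask_small, flask_medium, flask_large below 0.02 m/s and angular speed of each of flask_small, flask_medium, flask_large below 0.2 rad/s and horizontal distance between flask_medium and clamp_medium below 0.01 m and z of flask_medium in the frame of clamp_medium between 0.001 and 0.008 m and horizontal distance between flask_large and clamp_large below 0.01 m and z of flask_large in the frame of clamp_large between 0.001 and 0.008 m and distance of each of beaker, amber_bottle from where it was at the start of the episode below 0.02 m); the robot touches nothing.
It fails at once if the beaker is moved more than 20 mm or tipped (distance of beaker from where it was at the start of the episode above 0.02 m or angle between beaker's own z axis and vertical above 0.3 rad).
It fails at once if the amber bottle is moved more than 20 mm or tipped (distance of amber_bottle from where it was at the start of the episode above 0.02 m or angle between amber_bottle's own z axis and vertical above 0.3 rad).
It fails at once if a flask is tipped over (more than 45 degrees) (angle between any of flask_small, flask_medium, flask_large's own z axis and vertical above 0.8 rad).
It fails at once if a flask is dropped (falls faster than 0.8 m/s, about 33 mm, with no finger on it) ((linear speed of flask_small above 0.8 m/s and contact force between flask_small and the fingers below 0.05 N) or (linear speed of flask_medium above 0.8 m/s and contact force between flask_medium and the fingers below 0.05 N) or (linear speed of flask_large above 0.8 m/s and contact force between flask_large and the fingers below 0.05 N)).
It also fails if it takes over 83 s, if anything falls off the work surface, if the arm or the gripper's body presses on something with over 40 N, if the wrist force passes 120 N, or if a joint passes its speed limit or range.

ROBOT

A 6-joint arm with a two-finger parallel gripper is mounted at the origin on a cart in front of the work surface, level with it; the furniture and walls round the work are solid. World frame = base frame: x ahead of the robot, y to its left, z up, the work surface at z = 0. Lengths are in m, angles in rad, forces in N, time in s.
With the tool pointing down it reaches from about 0.35 to 0.85 m from the base axis. Payload 8.1 kg.
Tool frame: the origin (TCP) lies on the centre line of the jaws, within the pads' length; the fingertips stand robot.tips_ahead ahead of it and the grasp point (between the pads) lies 8 mm behind it (robot.tips_ahead is the distance from the TCP to the fingertips, in m); z points along the fingers, y is the direction in which the jaws open and shut (so a half turn about z gives the same grasp; the last joint's range is limited). The gripper opens to 93 mm and grips with 3 to 60 N. Pads are 15 mm wide; open, the fingers measure 128 mm over their backs; the gripper's body (75 mm by 188 mm) begins 65 mm behind the grasp point.
Start: joints at [1.117, 0.13, 1.488, -0, 1.523, -0.085], TCP at [0.216, 0.56, 0.23] pointing down, gripper open.
Joint ranges: [-2.96, 2.96], [-0.89, 2.26], [0.02, 2.5], [-1.34, 4.48], [0, 2.73], [-2.66, 2.66]. Speed limits (rad/s): [2.39, 2.39, 2.79, 3.14, 3.14, 3.14].

INTERFACE

Orientations are given as a rotation vector (axis times angle).
In Python, from plant import monitor, eyes, job, robot gives the robot as it stands.
- The arm moves only by the tool servo_tool, never from a script. Its argument "plan" is a list that holds one entry, the list of rows, each a list of 7 numbers: the closure, from -1 (fully open) to 1 (shut), so that 0 is half open, then the shift along the world's x, y, z in mm, then the turn, a rotation vector about the world's x, y, z in rad. In form: [[[hand, dx, dy, dz, ax, ay, az], ...]]. A call has 1 to 12 rows; each row shifts and turns the commanded pose from where the row before left it; what a row does not reach is not made up. A row lasts 1/10 s, in which the tool goes at most 50 mm and 8.59 degrees, less where a joint would pass 70% of its speed; a pose out of reach is approached as far as the arm can. A call with a gripper value outside its range is refused whole. The fingers move at their own pace and stop on an object; "force" is the grip in N (left out, the last holds). Time passes only in rows, so rows that do not move let the fingers close. It gives the time, the measured TCP pose, the force and the opening at its end, in the units of the state.
- monitor.read_state(): the state, without advancing time (a new reading comes with each control period).
- eyes.read_camera(name): name is "scene" or "top" or "wrist"; returns the picture (400x640x3 uint8, red, green, blue); there is no depth.
- eyes.camera_info(name): a dict with "mtx" (3x3 intrinsics, pixels), "R" (3x3) and "t" (3): a world point X has camera coordinates R X + t. Camera axes: x right, y down, z forward; pixel columns grow to the right and rows downward; lengths in m; the calibration is good to about 2 mm. A picture is of the moment at which its call begins: read the wrist's pose just before it. camera_info takes no time and is no camera call; for the wrist camera it gives the pose at the moment of the call.
- job.close_job(): hands the job in, once; it reports no verdict.
The state is a dict: "t": time; "q": joint angles; "dq": joint speeds; "joint_torque": joint torques, N m; "tool_pos": TCP position; "orientation": TCP orientation; "force": force on the tool from outside, world axes, zero at the start; "wrist_torque": the same for the moment, N m; "opening": finger opening in m.
Only numpy, scipy, OpenCV 4.12 (cv2) and the standard library are available. Lean on these libraries where they do the work, as an engineer would, in place of code of your own. Each camera call takes 0.05 s, during which the arm holds its last target. There are 200 camera calls.

## Working session

There is one attempt and no reset: what is moved stays moved. The work goes in short steps, Python scripts to look and compute and a tool call to move; the robot and the scene stay as the last step left them, time stands still between calls to the robot, and variables do not carry over. Pictures are saved under pics/ and viewed, about 12 in all and at most 16, crops included, and the job is handed in when it is done.

Besides the shell and the picture viewer there is one more tool, called after ">>>" by a JSON object that holds its "fn" and its "kwargs". servo_tool: Moves the arm, as the interface text tells. Its arguments: {"type":"object","properties":{"plan":{"type":"array"},"force":{"type":"number"}},"required":["plan"]}

```bash
ls; mkdir -p pics; python3 - <<'E'
from plant import monitor, eyes, job, robot
import cv2
s=monitor.read_state(); print(s); print(robot.tips_ahead)
for n in ("scene","top"):
    im=eyes.read_camera(n); cv2.imwrite(f"pics/{n}0.png",im[:,:,::-1])
    i=eyes.camera_info(n); print(n,i)
E
```

```text
pics
{'t': 0.0, 'q': array([ 1.11661502e+00,  1.31124467e-01,  1.48929243e+00,  4.09096783e-06,
        1.52302242e+00, -8.54214478e-02]), 'dq': array([ 3.68842095e-04, -5.18772417e-05,  4.30428193e-04,  2.32964468e-04,
        1.57201337e-03,  9.19492730e-04]), 'joint_torque': array([ 5.99482446e-04, -5.59860349e+01, -4.91753483e+01,  7.66844326e-02,
        3.54435341e-02, -1.63542622e-04]), 'tool_pos': array([0.21601719, 0.55916117, 0.22860215]), 'orientation': array([-5.75879320e-01, -3.08785402e+00,  2.79364557e-03]), 'force': array([ 0.85920517, -0.69387647, -1.02526993]), 'wrist_torque': array([ 0.0188444 ,  0.00737018, -0.0348391 ]), 'opening': 0.09301568713469509}
0.011
scene {'mtx': array([[386.61877239,   0.        , 319.6341872 ],
       [  0.        , 386.61877239, 203.42419086],
       [  0.        ,   0.        ,   1.        ]]), 'R': array([[ 0.88173404, -0.47173415, -0.00346046],
       [-0.24976922, -0.46060396, -0.851739  ],
       [ 0.40020047,  0.75187159, -0.52395486]]), 't': array([-0.36920208,  0.23720242,  0.85200396])}
top {'mtx': array([[363.3696124 ,   0.        , 320.64227098],
       [  0.        , 363.3696124 , 196.87079814],
       [  0.        ,   0.        ,   1.        ]]), 'R': array([[ 0.00172631, -0.99988076,  0.01534577],
       [-0.99918393, -0.00234398, -0.04032356],
       [ 0.04035472, -0.01526364, -0.99906883]]), 't': array([0.11264765, 0.47620349, 1.11828649])}
```

View pics/scene0.png

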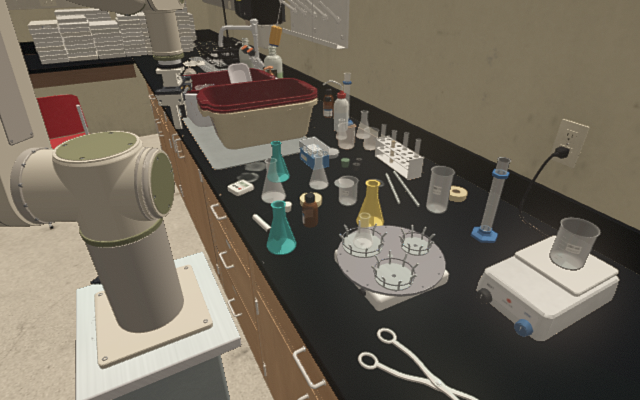

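View pics/top0.png

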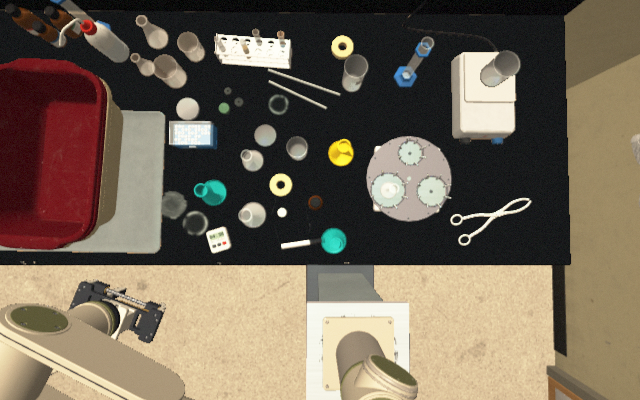

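The scene view shows a clear flask inside a clamp at (365,235), clear flasks at (273,185) and (318,175), the beaker at (347,190), the amber bottle at (310,210), turquoise ones at (280,230) and (278,160), and a yellow one at (372,205). In the top view the clear flasks are at (252,213) and (251,159), the beaker is at (297,148), the bottle at (315,202), and the clamps at (388,190), (431,190) and (410,152).

The candidates for large and medium are the clear flasks at (252,213) and (251,159). The turquoise and yellow flasks and the ones by the wall are excluded. I'll confirm this in an enlarged crop.

```bash
python3 - <<'E'
import cv2
im=cv2.imread("pics/top0.png")
a=cv2.resize(im[125:235,220:340],None,fx=5,fy=5,interpolation=cv2.INTER_CUBIC); cv2.imwrite("pics/c1.png",a)
a=cv2.resize(im[130:225,360:460],None,fx=6,fy=6,interpolation=cv2.INTER_CUBIC); cv2.imwrite("pics/c2.png",a)
E
```

```text
(no output)
```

View pics/c1.png

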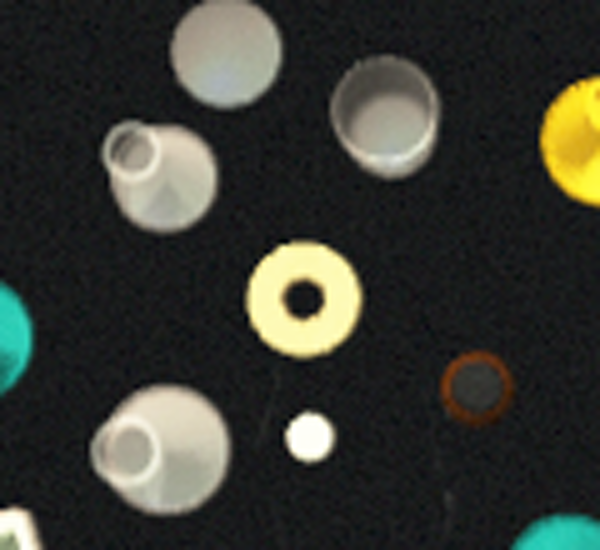

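View pics/c2.png

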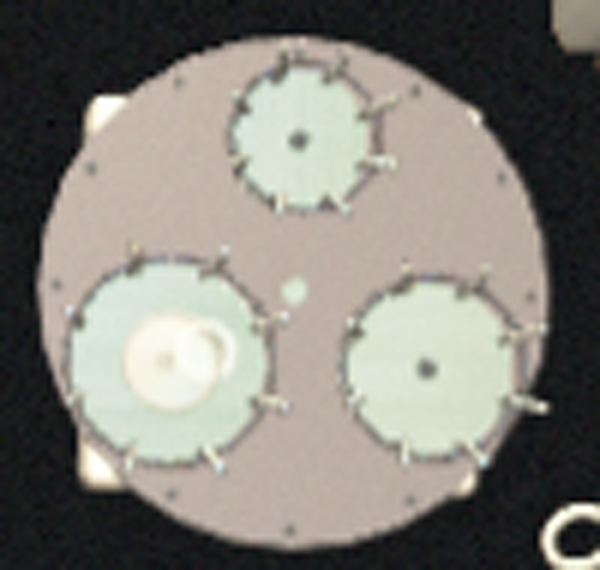

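The crop confirms the sizes. The flask at top px (253,215) has a base about 79 mm across, so it is the large one. The flask at (253,161) is about 65 mm, so it is the medium one. In the second crop the clamps have their centre holes at about (410,153) for the small one, (431,191) for the medium and (387,190) for the large, which holds the small flask.

```bash
cat > h.py <<'E'
import numpy as np
from plant import monitor, eyes
def ray(info,px,z):
    R,t=info["R"],info["t"]; c=-R.T@t
    d=R.T@np.linalg.inv(info["mtx"])@np.array([px[0],px[1],1.]); return c+d*(z-c[2])/d[2]
E
python3 - <<'E'
from h import *
i=eyes.camera_info("top")
c1=lambda x,y:((x+.5)/5-.5+220,(y+.5)/5-.5+125)
c2=lambda x,y:((x+.5)/6-.5+360,(y+.5)/6-.5+130)
for n,p,z in [("clS",c2(299,140),.059),("clM",c2(427,369),.059),("clL",c2(166,362),.059),("fS base",c2(168,362),.063),("fS rim",c2(214,347),.144),
 ("fM base",c1(164,178),.004),("fM rim",c1(131,150),.114),("fL base",c1(167,449),.004),("fL rim",c1(125,450),.135),("beaker",c1(388,125),.04),("bottle",c1(477,388),.101),("platform",c2(294,290),.055)]:
    print(n,ray(i,p,z).round(4))
E
```

```text
clS [ 0.606  -0.1508  0.059 ]
clM [ 0.492  -0.2136  0.059 ]
clL [ 0.4951 -0.0837  0.059 ]
fS base [ 0.4949 -0.0839  0.063 ]
fS rim [ 0.4969 -0.0888  0.144 ]
fM base [0.5901 0.3266 0.004 ]
fM rim [0.5904 0.3262 0.114 ]
fL base [0.4213 0.3231 0.004 ]
fL rim [0.4218 0.3238 0.135 ]
beaker [0.6178 0.1853 0.04  ]
bottle [0.457  0.1311 0.101 ]
platform [ 0.5315 -0.1487  0.055 ]
```

>>> {"fn": "servo_tool", "kwargs": {"plan": [[[-1,10,-24,4,0,0,0],[-1,12,-28,2,0,0,0],[-1,12,-28,2,0,0,0],[-1,12,-28,2,0,0,0],[-1,12,-28,0,0,0,0],[-1,12,-28,0,0,0,0],[-1,12,-28,0,0,0,0],[-1,12,-28,0,0,0,0],[-1,12,-28,0,0,0,0],[-1,12,-28,0,0,0,0],[-1,12,-28,0,0,0,0],[-1,12,-28,0,0,0,0]]], "force": 12}}

```text
t: 1.3
tool_pos: [0.3583, 0.2264, 0.2393]
orientation: [-0.576, -3.088, 0.0]
force: [0.6, 0.6, 0.6]
opening: 0.0928
```

>>> {"fn": "servo_tool", "kwargs": {"plan": [[[-1,12,-28,0,0,0,0],[-1,12,-28,0,0,0,0],[-1,12,-28,0,0,0,0],[-1,12,-28,0,0,0,0],[-1,12,-28,0,0,0,0],[-1,12,-28,0,0,0,0],[-1,12,-28,0,0,0,0],[-1,12,-28,0,0,0,0],[-1,12,-28,0,0,0,0],[-1,12,-28,0,0,0,0],[-1,12,-28,0,0,0,0],[-1,0,0,0,0,0,0]]]}}

```text
t: 2.5
tool_pos: [0.4906, -0.0831, 0.2389]
orientation: [-0.58, -3.087, 0.001]
force: [-1.0, 0.2, -0.1]
opening: 0.093
```

```bash
python3 - <<'E'
from h import *
import cv2
s=monitor.read_state(); print(s["t"],s["tool_pos"],s["orientation"])
w=eyes.camera_info("wrist"); im=eyes.read_camera("wrist"); cv2.imwrite("pics/w1.png",im[:,:,::-1])
print(w)
E
```

```text
2.5 [ 0.49063848 -0.08311047  0.23894598] [-5.80496026e-01 -3.08668838e+00  1.44915585e-03]
{'mtx': array([[325.69278957,   0.        , 323.51980625],
       [  0.        , 325.69278957, 204.15237591],
       [  0.        ,   0.        ,   1.        ]]), 'R': array([[ 0.36309065,  0.93175087, -0.00234454],
       [ 0.89930869, -0.34978792,  0.26247342],
       [ 0.24373975, -0.09741011, -0.96493637]]), 't': array([-0.09980372, -0.50300035,  0.27103065])}
```

View pics/w1.png

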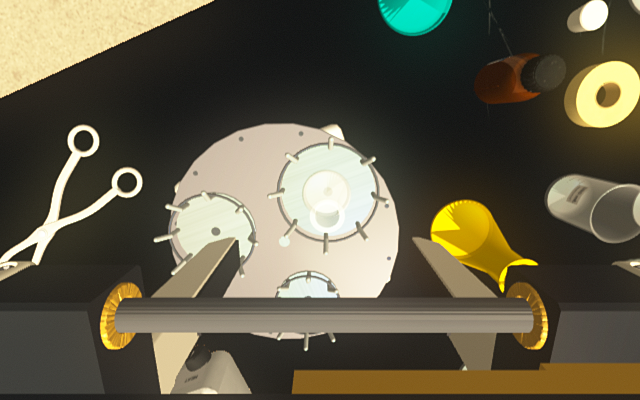

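The wrist view shows the large clamp at about (328,191) with the small flask inside, its rim ring at about (327,217). The medium clamp's hole is at (216,231) and the small clamp's at (307,296), partly hidden.

```bash
python3 - <<'E'
from h import *
import cv2
i=eyes.camera_info("wrist")
for n,p,z in [("fS rim",(327,217),.144),("fS base",(325,191),.061),("clL arms",(328,191),.059),("clM",(216,231),.059)]: print(n,ray(i,p,z).round(4))
im=cv2.imread("pics/w1.png")
cv2.imwrite("pics/c3.png",cv2.resize(im[135:255,270:390],None,fx=5,fy=5,interpolation=cv2.INTER_CUBIC))
E
```

```text
fS rim [ 0.4959 -0.0813  0.144 ]
fS base [ 0.4932 -0.0817  0.061 ]
clL arms [ 0.4947 -0.0789  0.059 ]
clM [ 0.4922 -0.2086  0.059 ]
```

View pics/c3.png

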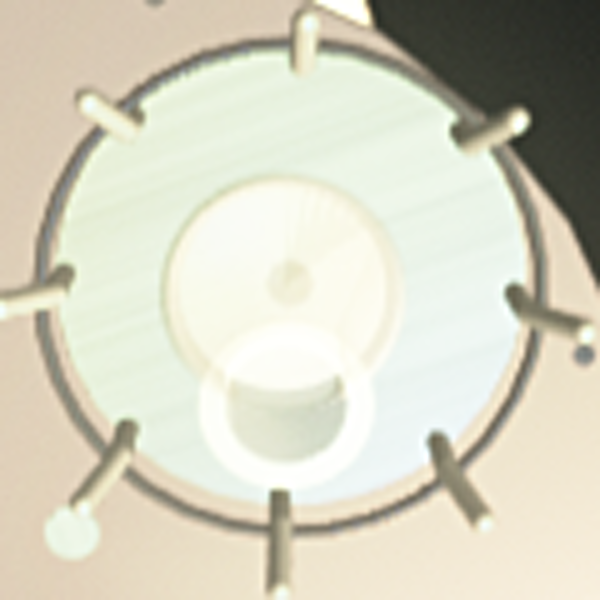

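```bash
python3 - <<'E'
from h import *
i=eyes.camera_info("wrist"); s=monitor.read_state(); p=s["tool_pos"]
from scipy.spatial.transform import Rotation as Ro
R=Ro.from_rotvec(s["orientation"]).as_matrix(); print(R.round(3))
for sgn in (-1,0,1):
    X=p+R@[0,sgn*.0465,.011]; c=i["R"]@X+i["t"]; u=i["mtx"]@c; print(u[:2]/u[2])
c=i["R"].T@-i["t"]; print("cam in tool",R.T@(c-p))
si=eyes.camera_info("scene")
for z,X in [(0,(.492,-.2136,.059)),(0,(.492,-.2086,.059)),(0,(.606,-.1508,.059)),(0,(.606,-.146,.059))]:
    u=si["mtx"]@(si["R"]@np.array(X)+si["t"]); print(u[:2]/u[2])
import cv2
im=cv2.imread("pics/scene0.png"); cv2.imwrite("pics/c4.png",cv2.resize(im[205:305,330:450],None,fx=6,fy=6,interpolation=cv2.INTER_CUBIC))
E
```

```text
[[-0.932  0.363 -0.001]
 [ 0.363  0.932  0.   ]
 [ 0.001 -0.    -1.   ]]
[239.49122243 253.55535895]
[324.18759639 253.6161253 ]
[408.93728199 253.67692989]
cam in tool [ 0.07321004 -0.0001648  -0.15432115]
[394.11324039 276.67630169]
[392.72915932 275.32256174]
[415.68045721 246.16523716]
[414.39925594 245.10737839]
```

View pics/c4.png

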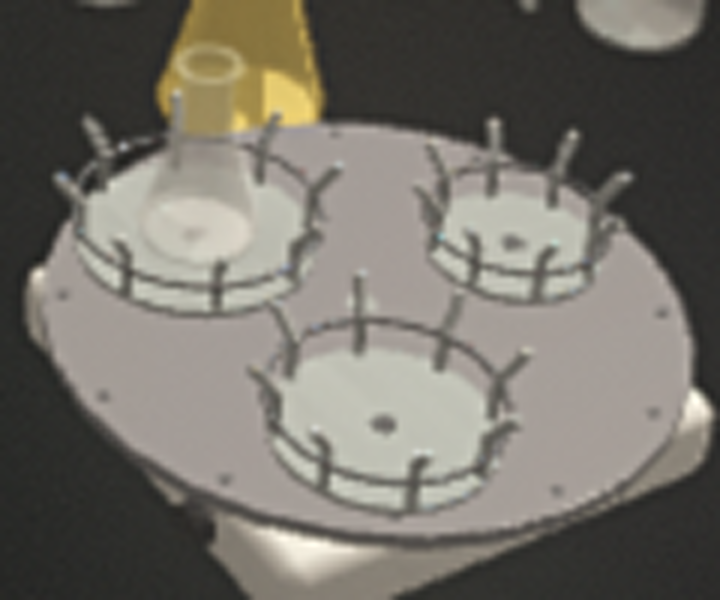

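The scene camera puts the clamp holes at scene px (393.6,275.2) and (415.3,244.9), midway between the top and wrist estimates. I'll use the averages: clamp S (.606,-.148), clamp M (.493,-.211), clamp L (.495,-.0815). Next is the grasp of the small flask.

>>> {"fn": "servo_tool", "kwargs": {"plan": [[[-1,5,-1,-10,0,0,0],[-1,0,0,-20,0,0,0],[-1,0,0,-20,0,0,0],[-1,0,0,-20,0,0,0],[-1,0,0,-20,0,0,0],[-1,0,0,-12,0,0,0],[-1,0,0,-6,0,0,0],[-1,0,0,0,0,0,0],[0,0,0,0,0,0,0],[0.3,0,0,0,0,0,0],[0.5,0,0,0,0,0,0]]]}}

```text
t: 3.65
tool_pos: [0.4959, -0.0815, 0.1326]
orientation: [0.576, 3.087, -0.0]
force: [-0.3, -0.7, -0.0]
opening: 0.0735
```

>>> {"fn": "servo_tool", "kwargs": {"plan": [[[1,0,0,0,0,0,0],[1,0,0,0,0,0,0],[1,0,0,0,0,0,0],[1,0,0,0,0,0,0],[1,0,0,0,0,0,0],[1,0,0,0,0,0,0]]]}}

```text
t: 4.25
tool_pos: [0.4953, -0.0813, 0.1316]
orientation: [-0.576, -3.088, 0.0]
force: [0.0, 0.3, 0.6]
opening: 0.0254
```

>>> {"fn": "servo_tool", "kwargs": {"plan": [[[1,0,0,8,0,0,0],[1,0,0,15,0,0,0],[1,0,0,15,0,0,0],[1,0,0,15,0,0,0],[1,0,0,7,0,0,0],[1,15,-9,0,0,0,0],[1,21,-13,0,0,0,0],[1,21,-13,0,0,0,0],[1,21,-13,0,0,0,0],[1,21,-12,0,0,0,0],[1,12,-7,0,0,0,0],[1,0,0,0,0,0,0]]]}}

```text
t: 5.45
tool_pos: [0.6072, -0.1492, 0.1916]
orientation: [0.577, 3.088, -0.0]
force: [-0.5, 0.3, -0.3]
opening: 0.0245
```

```bash
python3 - <<'E'
from h import *
import cv2
s=monitor.read_state(); print(s["t"],s["tool_pos"],s["opening"])
w=eyes.camera_info("wrist"); a=eyes.read_camera("wrist")[:,:,::-1]; b=eyes.read_camera("scene")[:,:,::-1]
cv2.imwrite("pics/w2.png",a);cv2.imwrite("pics/s2.png",b)
f=lambda im,k:cv2.resize(im,None,fx=k,fy=k,interpolation=cv2.INTER_CUBIC)
A=f(a[100:400,200:450],2)[:600]; A=f(a[150:350,230:430],2); B=f(b[180:260,350:460],5)
B=B[:400]
cv2.imwrite("pics/m2.png",np.hstack([A,B])[:, :800] if 0 else np.hstack([A,cv2.resize(f(b[200:280,375:455],5),(400,400))]))
np.save("w2.npy",np.hstack([w["R"],w["t"][:,None]]))
E
```

```text
5.45 [ 0.60719057 -0.14922561  0.19162319] 0.024534084975257896
```

View pics/m2.png

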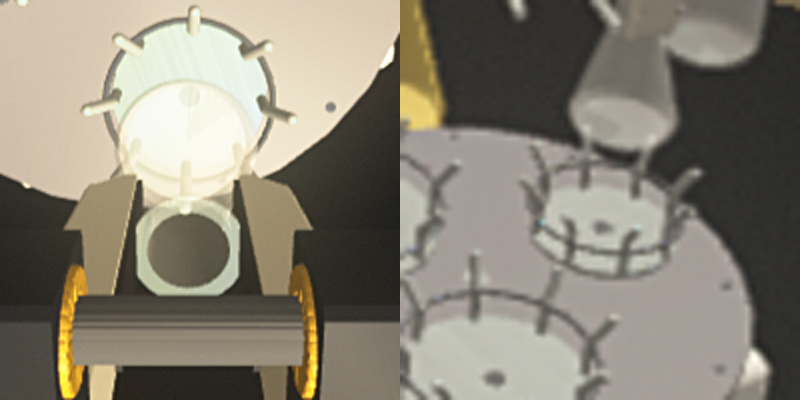

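The held small flask is above the small clamp. Its base is at scene px (419.8,224.4), with the clamp hole at (415.2,245.4). In the wrist view the base is at about (323.5,223.5) and the hole at (325,197.5).

```bash
python3 - <<'E'
from h import *
s=eyes.camera_info("scene"); w=eyes.camera_info("wrist")
print("scene",ray(s,(419.8,224.4),.119),ray(s,(415.2,245.4),.059))
print("wrist",ray(w,(323.5,223.5),.119),ray(w,(325,197.5),.059))
E
```

```text
scene [ 0.61270139 -0.14625974  0.119     ] [ 0.60696629 -0.14785394  0.059     ]
wrist [ 0.60894451 -0.14982379  0.119     ] [ 0.6050598  -0.14694811  0.059     ]
```

>>> {"fn": "servo_tool", "kwargs": {"plan": [[[1,-3,0,-10,0,0,0],[1,0,0,-12,0,0,0],[1,0,0,-10,0,0,0],[1,0,0,-8,0,0,0],[1,0,0,-6,0,0,0],[1,0,0,-4,0,0,0],[1,0,0,-4,0,0,0],[1,0,0,-3,0,0,0],[1,0,0,-2,0,0,0],[1,0,0,-1,0,0,0],[1,0,0,0,0,0,0]]]}}

```text
t: 6.65
tool_pos: [0.6034, -0.1484, 0.1318]
orientation: [0.576, 3.088, -0.0]
force: [0.0, 0.0, -1.7]
opening: 0.0244
```

```bash
python3 - <<'E'
from h import *
import cv2
s=monitor.read_state(); print(s["t"],s["tool_pos"],s["opening"],s["force"],s["wrist_torque"])
w=eyes.camera_info("wrist"); a=eyes.read_camera("wrist")[:,:,::-1]; b=eyes.read_camera("scene")[:,:,::-1]
f=lambda im,k:cv2.resize(im,None,fx=k,fy=k,interpolation=cv2.INTER_CUBIC)
cv2.imwrite("pics/m3.png",np.hstack([f(a[150:350,230:430],2),f(b[200:280,375:455],5)]))
E
```

```text
6.65 [ 0.60339493 -0.14839021  0.13177777] 0.02435350916528642 [ 0.01375605  0.00774322 -1.74553146] [-0.03923522  0.02144871  0.00041932]
```

View pics/m3.png

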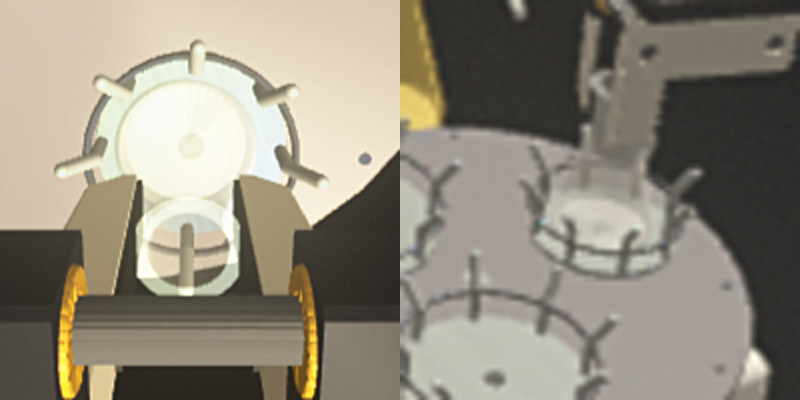

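The small flask is down on its disc inside the small clamp: wrist crop base centre at about (188,150), clamp centre at about (191,150). Now I release it and go to the medium flask.

>>> {"fn": "servo_tool", "kwargs": {"plan": [[[1,0,0,-0.5,0,0,0],[0.3,0,0,0,0,0,0],[0,0,0,0,0,0,0],[-0.5,0,0,0,0,0,0],[-0.5,0,0,0,0,0,0],[-0.5,0,0,10,0,0,0],[-0.5,0,0,20,0,0,0],[-0.5,0,0,25,0,0,0],[-0.5,0,10,25,0,0,0],[-0.5,0,25,20,0,0,0],[-0.5,0,30,8.5,0,0,0],[-0.5,0,33,0,0,0,0]]]}}

```text
t: 7.95
tool_pos: [0.6044, -0.0501, 0.2432]
orientation: [0.577, 3.083, 0.0]
force: [1.3, 0.7, 0.3]
opening: 0.0698
```

>>> {"fn": "servo_tool", "kwargs": {"plan": [[[-1,0,35,0,0,0,0],[-1,0,35,0,0,0,0],[-1,0,35,0,0,0,0],[-1,0,35,0,0,0,0],[-1,0,35,0,0,0,0],[-1,0,35,0,0,0,0],[-1,0,35,0,0,0,0],[-1,0,35,0,0,0,0],[-1,-5,35,0,0,0,0],[-1,-5,35,0,0,0,0],[-1,-3,25,0,0,0,0],[-1,0,0,0,0,0,0]]]}}

```text
t: 9.15
tool_pos: [0.5892, 0.3281, 0.2403]
orientation: [-0.57, -3.089, -0.002]
force: [0.1, 0.3, 0.3]
opening: 0.0928
```

```bash
python3 - <<'E'
from h import *
import cv2
s=monitor.read_state(); print(s["t"],s["tool_pos"],s["opening"])
w=eyes.camera_info("wrist"); a=eyes.read_camera("wrist")[:,:,::-1]; b=eyes.read_camera("top")[:,:,::-1]
cv2.imwrite("pics/top3.png",b)
f=lambda im,k:cv2.resize(im,None,fx=k,fy=k,interpolation=cv2.INTER_CUBIC)
cv2.imwrite("pics/m4.png",np.vstack([a[40:400],f(b[130:210,360:467],6)[:240*2:,:640][0:230]]) if 0 else a)
for X in [(.590,.3264,.114),(.590,.3264,0)]:
    u=w["mtx"]@(w["R"]@np.array(X)+w["t"]); print(u[:2]/u[2])
E
```

```text
9.15 [0.58920238 0.32810384 0.24027316] 0.09279503624901946
[322.4493355  202.07792668]
[322.75665655 178.27543347]
```

View pics/m4.png

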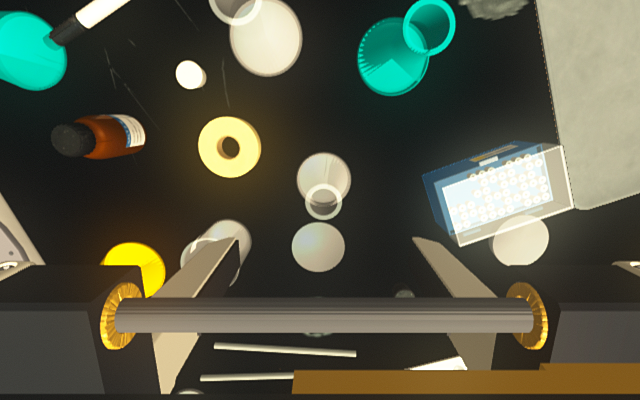

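The medium flask is where I predicted: wrist px rim (323,201) and base (323,180). The beaker at (220,250) and the box at (500,190) are clear of the jaws. Now I grasp it.

>>> {"fn": "servo_tool", "kwargs": {"plan": [[[-0.5,0,1,-15,0,0,0],[-0.5,0,0,-25,0,0,0],[-0.5,0,0,-25,0,0,0],[-0.5,0,0,-25,0,0,0],[-0.5,0,0,-25,0,0,0],[-0.5,0,0,-20,0,0,0],[-0.5,0,0,-12,0,0,0],[-0.5,0,0,-5,0,0,0],[0,0,0,0,0,0,0],[0.2,0,0,0,0,0,0],[0.3,0,0,0,0,0,0],[1,0,0,0,0,0,0]]]}}

```text
t: 10.45
tool_pos: [0.591, 0.326, 0.0889]
orientation: [0.576, 3.087, 0.002]
force: [-0.1, -0.8, 0.6]
opening: 0.0425
```

>>> {"fn": "servo_tool", "kwargs": {"plan": [[[1,0,0,0,0,0,0],[1,0,0,0,0,0,0],[1,0,0,0,0,0,0],[1,0,0,10,0,0,0],[1,0,0,20,0,0,0],[1,0,0,25,0,0,0],[1,0,0,25,0,0,0],[1,0,0,25,0,0,0],[1,0,0,25,0,0,0],[1,0,0,20,0,0,0],[1,0,0,10,0,0,0],[1,0,0,0,0,0,0]]], "force": 15}}

```text
t: 11.65
tool_pos: [0.591, 0.326, 0.25]
orientation: [0.576, 3.086, 0.003]
force: [-0.1, 0.8, -2.8]
opening: 0.0298
```

>>> {"fn": "servo_tool", "kwargs": {"plan": [[[1,-3,-15,0,0,0,0],[1,-5,-26,0,0,0,0],[1,-5,-28,0,0,0,0],[1,-5,-28,0,0,0,0],[1,-5,-28,0,0,0,0],[1,-5,-28,0,0,0,0],[1,-5,-28,0,0,0,0],[1,-5,-28,0,0,0,0],[1,-5,-28,0,0,0,0],[1,-5,-28,0,0,0,0],[1,-5,-28,0,0,0,0],[1,-5,-28,0,0,0,0]]]}}

```text
t: 12.85
tool_pos: [0.5311, 0.0036, 0.2459]
orientation: [-0.576, -3.086, 0.0]
force: [-0.3, -0.9, -0.4]
opening: 0.0298
```

>>> {"fn": "servo_tool", "kwargs": {"plan": [[[1,-5,-28,0,0,0,0],[1,-5,-28,0,0,0,0],[1,-5,-28,0,0,0,0],[1,-5,-28,0,0,0,0],[1,-5,-28,0,0,0,0],[1,-5,-28,0,0,0,0],[1,-5,-28,0,0,0,0],[1,-3,-15,-10,0,0,0],[1,-2,-5,-20,0,0,0],[1,0,0,-10,0,0,0],[1,0,0,0,0,0,0]]]}}

```text
t: 13.95
tool_pos: [0.4907, -0.21, 0.2043]
orientation: [-0.575, -3.083, -0.003]
force: [0.1, 0.7, -0.8]
opening: 0.0297
```

```bash
cat > look.py <<'E'
from h import *
import cv2,sys
n=sys.argv[1]; c,r=int(sys.argv[2]),int(sys.argv[3])
s=monitor.read_state(); print(s["t"],s["tool_pos"],s["opening"],s["force"])
a=eyes.read_camera("wrist")[:,:,::-1]; b=eyes.read_camera("scene")[:,:,::-1]
f=lambda im,k:cv2.resize(im,None,fx=k,fy=k,interpolation=cv2.INTER_CUBIC)
cv2.imwrite(f"pics/{n}.png",np.hstack([f(a[150:350,230:430],2),f(b[r:r+80,c:c+80],5)]))
E
python3 look.py m5 350 220
```

```text
13.95 [ 0.49074537 -0.20999876  0.20430428] 0.02972216209779594 [ 0.06558802  0.71908936 -0.83499718]
```

View pics/m5.png

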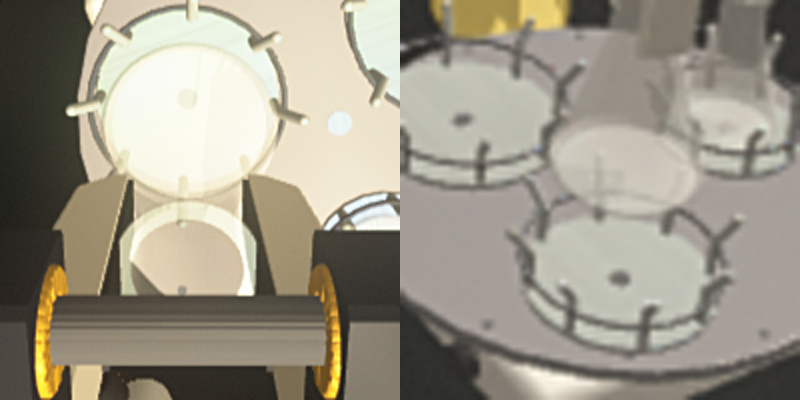

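The medium flask is over the medium clamp. Its base is at scene px (394.8,253.9) with the hole at (393.8,275.8). In the wrist view the base is at (323.7,210.7) and the hole at (323,198.5).

```bash
python3 - <<'E'
from h import *
s=eyes.camera_info("scene"); w=eyes.camera_info("wrist")
print("scene",ray(s,(394.8,253.9),.120),ray(s,(393.8,275.8),.059))
print("wrist",ray(w,(323.7,210.7),.120),ray(w,(323,198.5),.059))
E
```

```text
scene [ 0.49071315 -0.20802439  0.12      ] [ 0.49313921 -0.21098349  0.059     ]
wrist [ 0.49004147 -0.20992945  0.12      ] [ 0.49511255 -0.21262703  0.059     ]
```

>>> {"fn": "servo_tool", "kwargs": {"plan": [[[1,3,-2,-10,0,0,0],[1,0,0,-12,0,0,0],[1,0,0,-10,0,0,0],[1,0,0,-8,0,0,0],[1,0,0,-6,0,0,0],[1,0,0,-4,0,0,0],[1,0,0,-4,0,0,0],[1,0,0,-3,0,0,0],[1,0,0,-2,0,0,0],[1,0,0,-1,0,0,0],[1,0,0,0,0,0,0],[1,0,0,0,0,0,0]]]}}

```text
t: 15.25
tool_pos: [0.4954, -0.2134, 0.1479]
orientation: [0.576, 3.088, -0.0]
force: [-0.2, -0.5, -1.9]
opening: 0.0301
```

```bash
python3 look.py m6 350 220
```

```text
15.25 [ 0.49540466 -0.21339811  0.14787158] 0.03014235079294887 [-0.23883929 -0.50043322 -1.94214235]
```

View pics/m6.png

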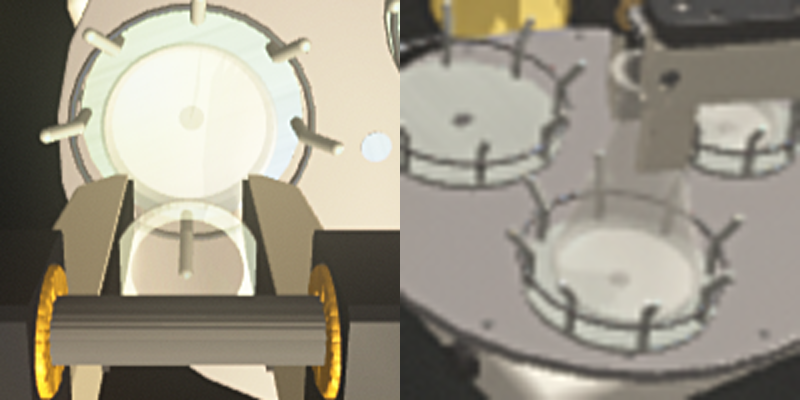

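The medium flask is seated inside its clamp: wrist crop base centre at about (188,125), clamp centre at about (190,120). I release it and go to the large flask.

>>> {"fn": "servo_tool", "kwargs": {"plan": [[[1,0,0,-0.5,0,0,0],[0.2,0,0,0,0,0,0],[0,0,0,0,0,0,0],[-0.5,0,0,0,0,0,0],[-0.5,0,0,0,0,0,0],[-0.5,0,0,10,0,0,0],[-0.5,0,0,20,0,0,0],[-0.5,0,0,25,0,0,0],[-0.5,-2,10,25,0,0,0],[-0.5,-4,25,20,0,0,0],[-0.5,-4,32,2.5,0,0,0],[-0.5,-5,35,0,0,0,0]]]}}

```text
t: 16.55
tool_pos: [0.4808, -0.111, 0.252]
orientation: [0.577, 3.085, -0.001]
force: [0.1, 0.6, -0.7]
opening: 0.0697
```

>>> {"fn": "servo_tool", "kwargs": {"plan": [[[-1,-5,35,0,0,0,0],[-1,-5,36,0,0,0,0],[-1,-5,38,0,0,0,0],[-1,-5,38,0,0,0,0],[-1,-5,38,0,0,0,0],[-1,-5,38,0,0,0,0],[-1,-5,38,0,0,0,0],[-1,-5,38,0,0,0,0],[-1,-5,38,0,0,0,0],[-1,-5,38,0,0,0,0],[-1,-5,38,0,0,0,0],[-1,-3,22,0,0,0,0]]]}}

```text
t: 17.75
tool_pos: [0.4215, 0.3263, 0.2506]
orientation: [0.573, 3.088, 0.002]
force: [-0.6, 0.3, -0.7]
opening: 0.0931
```

```bash
python3 - <<'E'
from h import *
import cv2
s=monitor.read_state(); print(s["t"],s["tool_pos"],s["opening"])
w=eyes.camera_info("wrist"); a=eyes.read_camera("wrist")[:,:,::-1].copy()
for X in [(.4215,.3235,.135),(.4215,.3235,0)]:
    u=w["mtx"]@(w["R"]@np.array(X)+w["t"]); print(u[:2]/u[2])
cv2.imwrite("pics/w7.png",a)
E
```

```text
17.75 [0.42154489 0.32626311 0.25056144] 0.09306733208261785
[320.89598287 204.76979089]
[321.74276365 176.35429276]
```

View pics/w7.png

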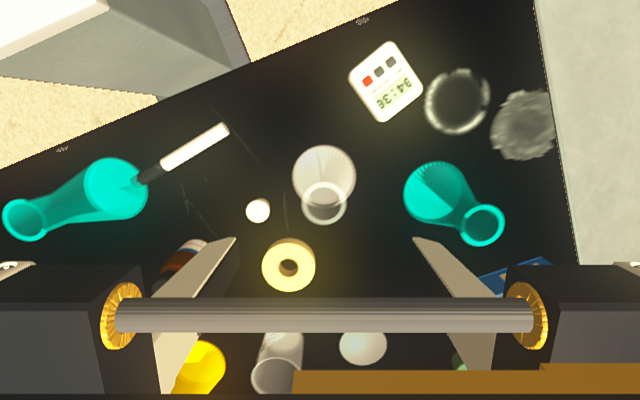

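The large flask is clear glass, with its rim at (324,203) and base at (324,176), near the prediction. The turquoise neighbour's rim at (483,225) is far enough away. Now I grasp it.

>>> {"fn": "servo_tool", "kwargs": {"plan": [[[-0.5,0,1,-15,0,0,0],[-0.5,0,0,-25,0,0,0],[-0.5,0,0,-25,0,0,0],[-0.5,0,0,-25,0,0,0],[-0.5,0,0,-25,0,0,0],[-0.5,0,0,-15,0,0,0],[-0.5,0,0,-9,0,0,0],[-0.5,0,0,-4,0,0,0],[0,0,0,0,0,0,0],[0.1,0,0,0,0,0,0],[0.2,0,0,0,0,0,0],[1,0,0,0,0,0,0]]], "force": 15}}

```text
t: 19.0
tool_pos: [0.4228, 0.325, 0.1075]
orientation: [0.576, 3.087, 0.001]
force: [-0.3, 0.1, -0.5]
opening: 0.0425
```

>>> {"fn": "servo_tool", "kwargs": {"plan": [[[1,0,0,0,0,0,0],[1,0,0,0,0,0,0],[1,0,0,0,0,0,0],[1,0,0,10,0,0,0],[1,0,0,20,0,0,0],[1,0,0,25,0,0,0],[1,0,0,25,0,0,0],[1,0,0,25,0,0,0],[1,0,0,25,0,0,0],[1,0,0,20,0,0,0],[1,0,0,10,0,0,0],[1,0,0,0,0,0,0]]], "force": 20}}

```text
t: 20.2
tool_pos: [0.4229, 0.325, 0.2684]
orientation: [0.576, 3.086, 0.003]
force: [0.2, -0.6, -0.8]
opening: 0.0347
```

>>> {"fn": "servo_tool", "kwargs": {"plan": [[[1,3,-15,0,0,0,0],[1,5,-26,0,0,0,0],[1,5,-28,0,0,0,0],[1,5,-28,0,0,0,0],[1,5,-28,0,0,0,0],[1,5,-28,0,0,0,0],[1,5,-28,0,0,0,0],[1,5,-28,0,0,0,0],[1,5,-28,0,0,0,0],[1,5,-28,0,0,0,0],[1,5,-28,0,0,0,0],[1,5,-28,0,0,0,0]]]}}

```text
t: 21.4
tool_pos: [0.4791, 0.0017, 0.2648]
orientation: [-0.576, -3.085, 0.001]
force: [0.4, -0.6, -0.3]
opening: 0.0344
```

>>> {"fn": "servo_tool", "kwargs": {"plan": [[[1,5,-28,0,0,0,0],[1,5,-28,0,0,0,0],[1,5,-20,-5,0,0,0],[1,0,-9,-15,0,0,0],[1,0,0,-15,0,0,0],[1,0,0,-5,0,0,0],[1,0,0,0,0,0,0]]]}}

```text
t: 22.1
tool_pos: [0.4939, -0.0802, 0.2244]
orientation: [-0.574, -3.085, -0.001]
force: [0.5, -0.1, -1.6]
opening: 0.0345
```

```bash
python3 look.py m8 330 190
```

```text
22.1 [ 0.49393798 -0.08015722  0.2244269 ] 0.034519575197738295 [ 0.52761845 -0.06748344 -1.6364807 ]
```

View pics/m8.png

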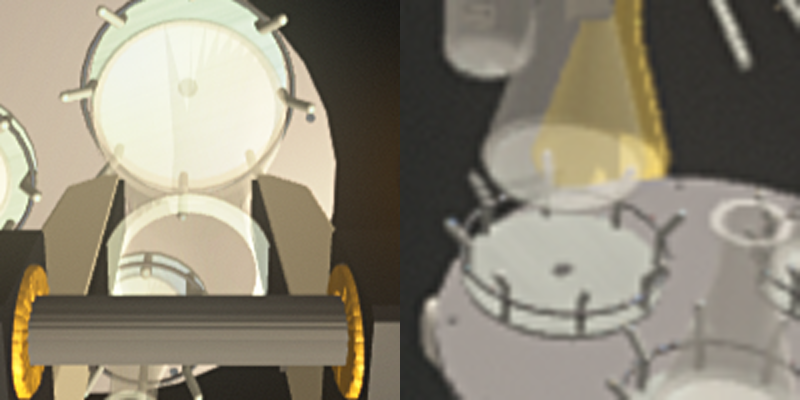

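The large flask is over the large clamp. Its base is at scene px (363.2,223.2) with the hole at (362.4,243.8). In the wrist view the base is at (324.2,202.8) and the hole at (324,194).

```bash
python3 - <<'E'
from h import *
s=eyes.camera_info("scene"); w=eyes.camera_info("wrist")
print("scene",ray(s,(363.2,223.2),.120),ray(s,(362.4,243.8),.059))
print("wrist",ray(w,(324.2,202.8),.120),ray(w,(324,194),.059))
E
```

```text
scene [ 0.49567076 -0.07878909  0.12      ] [ 0.4961431  -0.08060557  0.059     ]
wrist [ 0.4921487  -0.07919075  0.12      ] [ 0.49871015 -0.08187585  0.059     ]
```

Correct by x +3 and y -2, then lower.

>>> {"fn": "servo_tool", "kwargs": {"plan": [[[1,3,-2,-10,0,0,0],[1,0,0,-12,0,0,0],[1,0,0,-10,0,0,0],[1,0,0,-8,0,0,0],[1,0,0,-6,0,0,0],[1,0,0,-4,0,0,0],[1,0,0,-4,0,0,0],[1,0,0,-3,0,0,0],[1,0,0,-2,0,0,0],[1,0,0,-1,0,0,0],[1,0,0,0,0,0,0],[1,0,0,0,0,0,0]]]}}

```text
t: 23.4
tool_pos: [0.4984, -0.0834, 0.1668]
orientation: [0.576, 3.088, -0.0]
force: [0.8, -0.4, -2.3]
opening: 0.0345
```

```bash
python3 look.py m9 330 190
```

```text
23.4 [ 0.4983968  -0.08335909  0.16684389] 0.03450642933087129 [ 0.76624093 -0.38833423 -2.31675585]
```

View pics/m9.png

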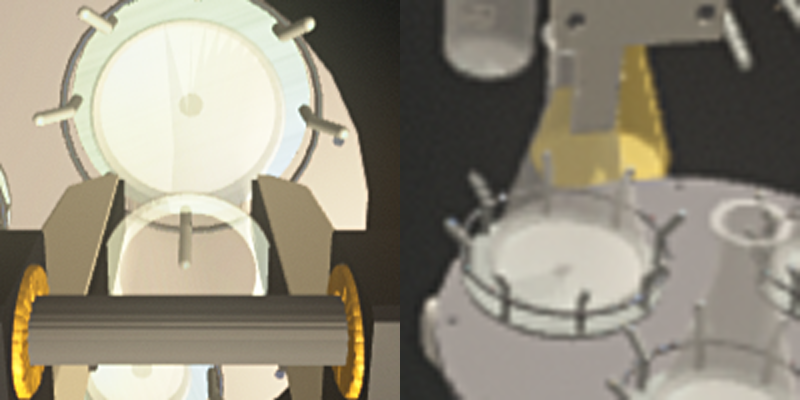

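The large flask is seated inside its clamp: wrist crop base centre at about (188,110), clamp centre at about (192,107). I release it and retreat.

>>> {"fn": "servo_tool", "kwargs": {"plan": [[[1,0,0,-0.5,0,0,0],[0.2,0,0,0,0,0,0],[0,0,0,0,0,0,0],[-0.5,0,0,0,0,0,0],[-0.5,0,0,0,0,0,0],[-0.5,0,0,10,0,0,0],[-0.5,0,0,20,0,0,0],[-0.5,0,0,25,0,0,0],[-0.5,0,0,30,0,0,0],[-0.5,-2,20,20,0,0,0],[-0.5,-4,35,0,0,0,0],[-0.5,-4,38,0,0,0,0]]]}}

```text
t: 24.7
tool_pos: [0.4888, 0.01, 0.2733]
orientation: [0.579, 3.085, 0.0]
force: [1.0, -0.1, -0.2]
opening: 0.0694
```

>>> {"fn": "servo_tool", "kwargs": {"plan": [[[-0.5,-4,40,0,0,0,0],[-0.5,-4,40,0,0,0,0],[-0.5,-4,40,0,0,0,0],[-0.5,-4,40,0,0,0,0],[-0.5,-4,40,0,0,0,0],[-0.5,-4,40,0,0,0,0],[-0.5,-4,30,0,0,0,0],[-0.5,0,10,0,0,0,0],[-0.5,0,0,0,0,0,0],[-0.5,0,0,0,0,0,0],[-0.5,0,0,0,0,0,0],[-0.5,0,0,0,0,0,0]]]}}

```text
t: 25.9
tool_pos: [0.4607, 0.2885, 0.2713]
orientation: [0.579, 3.088, -0.0]
force: [0.5, -0.3, -0.7]
opening: 0.07
```

```bash
python3 - <<'E'
from h import *
import cv2
s=monitor.read_state(); print(s["t"],s["tool_pos"],s["opening"])
b=eyes.read_camera("scene")[:,:,::-1]; a=eyes.read_camera("top")[:,:,::-1]
f=lambda im,k:cv2.resize(im,None,fx=k,fy=k,interpolation=cv2.INTER_CUBIC)
cv2.imwrite("pics/fin.png",np.hstack([f(a[130:230,360:460],4),f(b[205:305,345:445],4)]))
cv2.imwrite("pics/topf.png",a); cv2.imwrite("pics/scenef.png",b)
o=cv2.imread("pics/scene0.png")
for n,(x0,x1,y0,y1) in dict(bottle=(298,322,190,230),beaker=(334,360,174,208)).items():
    print(n,np.abs(o[y0:y1,x0:x1].astype(int)-b[y0:y1,x0:x1]).mean())
E
```

```text
25.9 [0.46068388 0.288505   0.27130972] 0.06999232946686305
bottle 1.5875
beaker 2.015082956259427
```

View pics/fin.png

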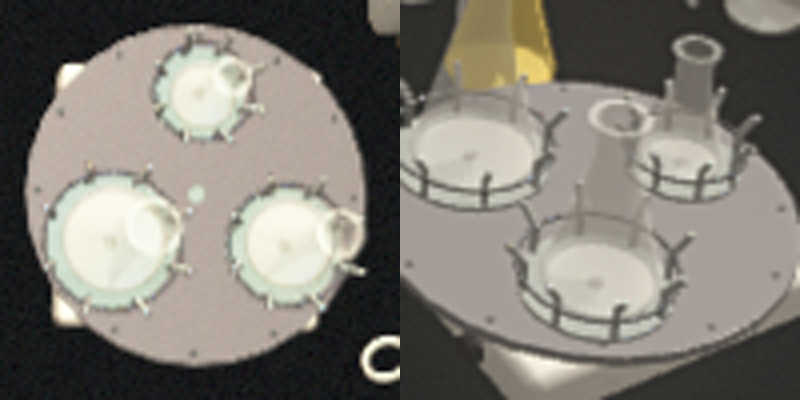

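All three flasks stand upright and centred on their discs. Top-view crop centres are small (203,92), medium (285,243) and large (113,240). The beaker and bottle pixels are unchanged. I'm handing in.

```bash
python3 -c "
from plant import job; print(job.close_job())"
```

```text
the job is handed in; nothing more can be done
None
```

All three flasks are loaded and the job is handed in: small, medium and large each stand in the clamp made for their size. It finished at about 26 s of the 83 s allowed.

- **Final pictures:** the top and scene views after release show all three flasks upright inside the arms of their clamps and down on the discs. The bases look about 1–3 mm off centre. The beaker and amber bottle look the same as at the start, and the arm is clear of everything.
- **Disagreement:** the top and wrist cameras differed by up to about 5 mm in y on the clamp positions. I averaged them, using the scene camera as a tie-break, and corrected each flask by about 3 mm above its clamp before lowering it.
- **Not measured:** I judged seating height from the commanded descent, a small contact force and the pictures, not by measuring it.

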